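# Hold the bolt head behind the bracket while the nut runner pulls the nut home

### The arm

A 7-joint arm with a two-finger parallel gripper is mounted at the origin on a cart in front of the work surface, level with it; the furniture and walls round the work are solid. World frame = base frame: x ahead of the robot, y to its left, z up, the work surface at z = 0. Lengths are in m, angles in rad, forces in N, time in s.
With the tool pointing down it reaches from about 0.35 to 0.9 m from the base axis. Payload 19.9 kg.
Tool frame: the origin (TCP) lies between the finger pads; the fingertips stand 19 mm ahead of it and the grasp point (between the pads) is the TCP; z points along the fingers, y is the direction in which the jaws open and shut (so a half turn about z gives the same grasp; the last joint's range is limited). The gripper opens to 94 mm and grips with 3 to 60 N. Pads are 16 mm wide; open, the fingers measure 119 mm over their backs; the gripper's body (75 mm by 177 mm) begins 78 mm behind the grasp point.
Start: joints at [-1.153, 0.417, -0.01, 1.614, 0.005, 1.111, -0.053], TCP at [0.277, 0.56, 0.224] pointing down, gripper open.
Joint ranges: [-2.81, 2.81], [-0.39, 2.02], [-1.27, 1.25], [0.06, 2.57], [-1.19, 4.33], [0.19, 2], [-2.82, 2.82]. Speed limits (rad/s): [1.89, 1.89, 2.39, 2.39, 3.01, 3.01, 3.01].

### API

Orientations are given as a 3x3 rotation matrix whose columns are the frame's x, y, z axes.
In Python, from rig import robot gives the robot as it stands. Calls block until the motion is done:
- robot.move_ptp(position, orientation): joint-space move of the TCP to a pose.
- robot.move_linear(position, velocity=0.15, frame=None, threshold=None): straight line of the TCP; frame=None keeps the orientation; velocity is the mean speed in m/s. With threshold (N) it stops when the force on the tool has changed by that much, and returns True; else False.
- robot.goto_joints(angles): joint-space move.
- robot.gripper_to(opening): finger opening in m; the grip force is fixed at half the most; returns when the fingers have stopped.
- robot.pause(seconds).
- robot.ik(position, orientation): joint angles nearest the present ones, or None.
- robot.get_state(): the state.
- robot.grab_frame(name): name is "scene" or "top" or "wrist"; returns the picture (420x560x3 uint8, red, green, blue); there is no depth.
- robot.camera_info(name): a dict with "fx", "fy", "cx", "cy" (pixels), "dist" ([k1, k2, p1, p2, k3] as OpenCV has them; the pictures are not rectified), "rvec" (rotation vector, rad) and "tvec" (3), from world to camera coordinates, as OpenCV has them. Camera axes: x right, y down, z forward; pixel columns grow to the right and rows downward; lengths in m; the calibration is good to about 2 mm. A picture is of the moment at which its call begins: read the wrist's pose just before it. camera_info takes no time and is no camera call; for the wrist camera it gives the pose at the moment of the call.
A pose or a line that the arm cannot do raises robot.PlanningError and nothing moves.
- robot.sign_off(): hands the job in, once; it reports no verdict.
The state is a dict: "time": time; "qpos": joint angles; "joint_vel": joint speeds; "effort": joint torques, N m; "ee_pos": TCP position; "tool_rot": TCP orientation; "force": force on the tool from outside, world axes, zero at the start; "moment": the same for the moment, N m; "opening": finger opening in m.
Only numpy, scipy, OpenCV 4.12 (cv2) and the standard library are available. Lean on these libraries where they do the work, as an engineer would, in place of code of your own. Each camera call takes 0.05 s, during which the arm holds its last target.

### The job

Start the bench nut runner from its control box by pressing the white key (control on), then the blue key (tighten), then the green key (start), one at a time and each fully down; leave the red stop key alone. The runner now only spins nut and bolt round together, so reach down into the gap behind the front plate of the yellow bracket, grip the bolt's hexagon head and hold it still until the nut has run home against the bracket and the runner has stalled. Finish like that, still holding the head against the runner, with the other things on the table left where they were.

Things in the scene. Friction and masses are not known exactly. Their poses are not given: they have to be found in the camera images.
- bolt_head (a point): centre of the bolt's steel hexagon head: 30 mm across flats, 35 mm across corners, 13 mm thick along the bolt. The bolt lies level along the rig's x, 95 mm above the table. Grip the head from above, fingers on either side of it along the rig's y. Its flats stand at any angle; closing jaws turn it until two flats lie on them. Not held, it turns with the runner. This frame turns with it
- gap (a point): centre of the gap in the yellow U bracket at bolt height, 9 mm behind the head's centre; axes as the rig's. The gap is 55 mm wide along x, between front and rear plate (each 8 x 90 mm, ending 30 mm above the bolt axis), open above and at both y sides; floor 75 mm below the axis. The head's centre is 18.5 mm behind the front plate, with a 26 mm wide, 12 mm long rubber bush between
- rig: the fixed nut runner on its aluminium base plate (300 x 130 x 12 mm), origin at the centre of the plate's underside on the table, z up, x along the bolt away from the robot: blue motor (top 134 mm above the table, x -0.150 to -0.046), gear head, black socket, then the bracket (plates at x 0.045 to 0.053 and 0.108 to 0.116). The bolt head's centre is at (0.0715, 0, 0.095)
- bolt: the bolt's head as a solid (30 mm hexagon, 13 mm thick); origin at its centre, x along the bolt away from the runner; it turns about x
- rundown (a joint): how far the nut has been screwed along the bolt, rad: starts between 0 and 1.5, grows only while the runner turns and the head is held (about 0.9 rad/s), 5.0 = nut home against the bracket. The thread is stiff (0.08 N m), so a bolt that is not held turns with the nut
- spindle (a joint): angle of the runner's spindle with its socket and nut, rad: 0 and locked until the white, the blue and the green key have each been pressed; it then turns by itself, about 1.5 rad/s, and stalls (speed 0, torque 0.2 N m) when the nut is home and the head is held
- white_key_top (a point): centre of the top of the white round key on the control box (control on, the first to press): 28 mm across on a steel collar 44 mm across, its top 22 mm above the box's lid and 74 mm above the table. Sprung: travels 6 mm straight down, 1.5 N to start, 6 N at the bottom, comes up by itself. Keys stand 50 mm apart in a row; white, blue and green in any order
- blue_key_top (a point): centre of the top of the blue round key on the control box (tighten, the second to press): 28 mm across on a steel collar 44 mm across, its top 22 mm above the box's lid and 74 mm above the table. Sprung: travels 6 mm straight down, 1.5 N to start, 6 N at the bottom, comes up by itself. Keys stand 50 mm apart in a row; white, blue and green in any order
- green_key_top (a point): centre of the top of the green round key on the control box (start, the third to press): 28 mm across on a steel collar 44 mm across, its top 22 mm above the box's lid and 74 mm above the table. Sprung: travels 6 mm straight down, 1.5 N to start, 6 N at the bottom, comes up by itself. Keys stand 50 mm apart in a row; white, blue and green in any order
- white_key (a joint): travel of the white key: 0 up, 0.006 m fully down
- blue_key (a joint): travel of the blue key: 0 up, 0.006 m fully down
- green_key (a joint): travel of the green key: 0 up, 0.006 m fully down
- stop_key_top (a point): centre of the top of the red stop key (34 mm across, on a yellow collar 50 mm across) at the +y end of the control box's row, 74 mm above the table: not to be pressed
- stop_key (a joint): travel of the red stop key: 0 up, 0.006 m fully down
- control_box: the fixed grey control box, 90 x 216 x 52 mm, origin at the centre of its underside on the table, row of keys along its y, z up
- putty_jar: loose white open jar, 52 mm across and 58 mm tall, bystander
- file_1: loose needle file with a red handle, 140 mm long, lying flat, bystander
- caliper_1: loose digital caliper, 198 mm long, bystander
- spanner: loose steel spanner, 220 mm long, bystander

How it is judged:
On the way, in this order (a step that is already met when the one before it is completed fails the run):
1. the white key is pressed down (value of joint white_key above 0.0045 m), for 0.05 s.
2. the blue key is pressed down (value of joint blue_key above 0.0045 m), for 0.05 s.
3. the green key is pressed down (value of joint green_key above 0.0045 m), for 0.05 s.
4. the fingers have the bolt head between them while the runner still drives the nut (contact force between the fingers and bolt above 8 N and distance between the grasp point and bolt_head below 0.035 m and velocity of joint rundown above 0.3 rad/s), for 0.3 s.
At the end, for the whole second after the job is handed in: the nut is home on the bracket (rundown above 4.9 of 5.0 rad, the spindle having turned more than 2 rad), and the fingers still hold the bolt head (force on it over 8 N, grasp point within 35 mm of the head's centre) so that the spindle stands still (under 0.05 rad/s) against the runner (contact force between the fingers and bolt above 8 N and distance between the grasp point and bolt_head below 0.035 m and value of joint rundown above 4.9 rad and value of joint spindle above 2 rad and velocity of joint spindle between -0.05 and 0.05 rad/s); the arm keeps its last pose, push and grip.
It fails at once if the red stop key is pressed (more than 2 mm) (value of joint stop_key above 0.002 m).
It fails at once if a bystander (jar, file, caliper, spanner) is moved more than 30 mm (distance of any of putty_jar, file_1, caliper_1, spanner from where it was at the start of the episode above 0.03 m).
It also fails if it takes over 64 s, if anything falls off the work surface, if the arm or the gripper's body presses on something with over 40 N, if the wrist force passes 120 N, or if a joint passes its speed limit or range.

## Working session

There is one attempt and no reset: what is moved stays moved. The work goes in short steps, each a Python script; the robot and the scene stay as the last script left them, time stands still between calls to the robot, and variables do not carry over. Pictures are saved under pics/ and viewed, and the job is handed in when it is done.

```bash
mkdir -p pics; ls; python3 - <<'E'
from rig import robot
import cv2
for n in ["scene","top","wrist"]:
    i=robot.camera_info(n); print(n,i)
    cv2.imwrite(f"pics/{n}0.png",robot.grab_frame(n)[:,:,::-1])
print(robot.get_state())
E
```

```text
pics
scene {'fx': 506.7819709763482, 'fy': 506.7819709763482, 'cx': 275.5227001910993, 'cy': 202.97732733930928, 'dist': array([-0.19091894,  0.        ,  0.        ,  0.        ,  0.        ]), 'rvec': array([ 1.12153348, -2.06371465,  1.26966201]), 'tvec': array([0.3712815 , 0.32508411, 1.3062646 ])}
top {'fx': 515.4435074848429, 'fy': 515.4435074848429, 'cx': 283.27476002551464, 'cy': 209.00976475850894, 'dist': array([-0.18475047,  0.        ,  0.        ,  0.        ,  0.        ]), 'rvec': array([ 2.15482069, -2.203992  ,  0.09588917]), 'tvec': array([0.01074556, 0.61021709, 1.50912777])}
wrist {'fx': 299.4246546226536, 'fy': 299.4246546226536, 'cx': 285.7196763502931, 'cy': 209.25111932087296, 'dist': array([-0.04799044,  0.        ,  0.        ,  0.        ,  0.        ]), 'rvec': array([-2.45078716, -1.52361486, -0.22185472]), 'tvec': array([-0.62340268, -0.03007197,  0.39291921])}
{'time': 0.15, 'qpos': array([-1.15348562,  0.417824  , -0.01032582,  1.61399436,  0.00467391,
        1.11071165, -0.05302254]), 'joint_vel': array([-7.88695252e-04, -1.05366459e-03,  3.41687491e-04, -8.26792888e-04,
       -5.18525884e-06,  1.14584417e-03,  5.61842310e-04]), 'effort': array([ 7.38768176e-04, -8.51541638e+01,  6.38561379e-01, -4.26133955e+01,
       -4.88576735e-02,  1.72456732e-02,  1.41185260e-04]), 'ee_pos': array([0.27667442, 0.56013774, 0.22399436]), 'tool_rot': array([[-8.96577295e-01,  4.42887144e-01, -3.64061052e-04],
       [ 4.42887291e-01,  8.96576905e-01, -8.37527838e-04],
       [-4.45215813e-05, -9.12146457e-04, -9.99999583e-01]]), 'force': array([ 0.26652131,  0.24485704, -0.2892381 ]), 'moment': array([0.02160193, 0.05752389, 0.02956319]), 'opening': 0.09402666105146502}
```

View pics/scene0.png

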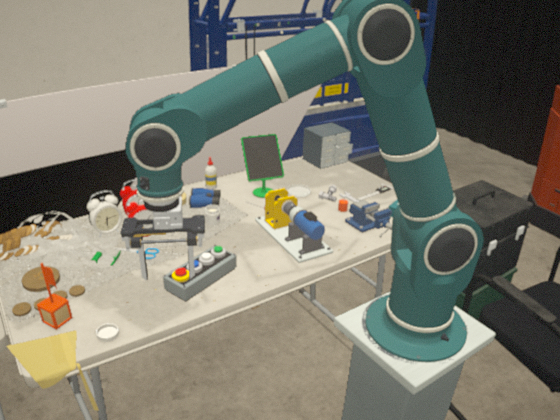

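View pics/top0.png

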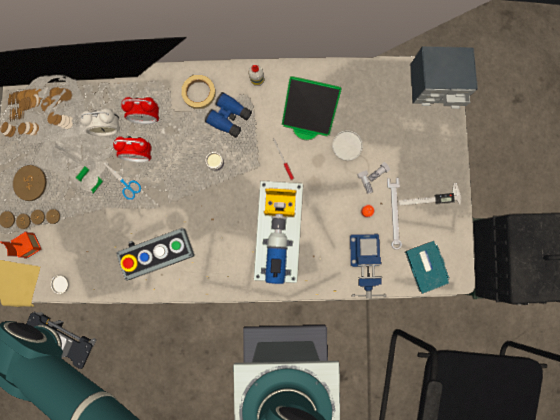

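View pics/wrist0.png

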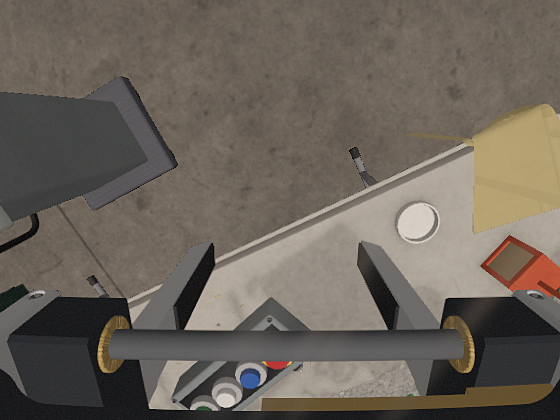

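The top view shows the keys at red (128,263), blue (145,257), white (161,252) and green (176,245), and the rig with its bracket at about (282,203) and its motor at (276,265). Next I'll measure these with masks.

```bash
cat > h.py <<'E'
import numpy as np, cv2
def ray(info,uv,z):
    K=np.array([[info['fx'],0,info['cx']],[0,info['fy'],info['cy']],[0,0,1]])
    n=cv2.undistortPoints(np.array(uv,float).reshape(-1,1,2),K,np.array(info['dist'])).reshape(-1,2)
    R=cv2.Rodrigues(np.array(info['rvec']))[0]; t=np.array(info['tvec'])
    c=-R.T@t; d=np.c_[n,np.ones(len(n))]@R
    return c+d*((z-c[2])/d[:,2])[:,None]
def proj(info,P):
    K=np.array([[info['fx'],0,info['cx']],[0,info['fy'],info['cy']],[0,0,1]])
    return cv2.projectPoints(np.array(P,float).reshape(-1,1,3),np.array(info['rvec']),np.array(info['tvec']),K,np.array(info['dist']))[0].reshape(-1,2)
E
python3 - <<'E'
from rig import robot
from h import *
im=cv2.imread("pics/top0.png"); info=robot.camera_info("top")
hsv=cv2.cvtColor(im,cv2.COLOR_BGR2HSV)
a=cv2.resize(im[215:290,105:205],None,fx=6,fy=6,interpolation=cv2.INTER_CUBIC)
b=cv2.resize(im[170:295,240:320],None,fx=4.6,fy=4.6,interpolation=cv2.INTER_CUBIC)
cv2.imwrite("pics/a.png",a);cv2.imwrite("pics/b.png",b)
def blob(m,x0,x1,y0,y1):
    k=np.zeros(m.shape,np.uint8);k[y0:y1,x0:x1]=m[y0:y1,x0:x1]
    n,l,s,c=cv2.connectedComponentsWithStats(k); i=1+np.argmax(s[1:,4]); return c[i],s[i],(l==i).astype(np.uint8)
for nm,lo,hi in [("red",(0,150,100),(8,255,255)),("blue",(100,120,80),(125,255,255)),("white",(0,0,190),(180,60,255)),("green",(50,100,60),(85,255,255))]:
    c,s,_=blob(cv2.inRange(hsv,lo,hi),118,192,230,278); print(nm,c,s,ray(info,c,0.074))
c,s,m=blob(cv2.inRange(hsv,(20,130,90),(35,255,255)),255,305,180,225);print("yel",c,s)
ct=cv2.findContours(m,0,2)[0][0]; print(cv2.minAreaRect(ct))
E
```

```text
red [127.57692308 262.71794872] [123 258  10  10  78] [[0.45938694 0.45429618 0.074     ]]
blue [143.93220339 256.52542373] [140 253   9   8  59] [[0.47681081 0.40501197 0.074     ]]
white [175.62424242 270.3979798 ] [152 258  40  20 495] [[0.43547416 0.31173151 0.074     ]]
green [175.57627119 245.13559322] [172 241   9   9  59] [[0.50837834 0.31096365 0.074     ]]
yel [279.82742681 201.30046225] [264 188  32  29 649]
((279.439697265625, 201.96498107910156), (30.44060516357422, 26.94742202758789), 3.5763344764709473)
```

```bash
sleep 1
```

```text
(no output)
```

View pics/a.png

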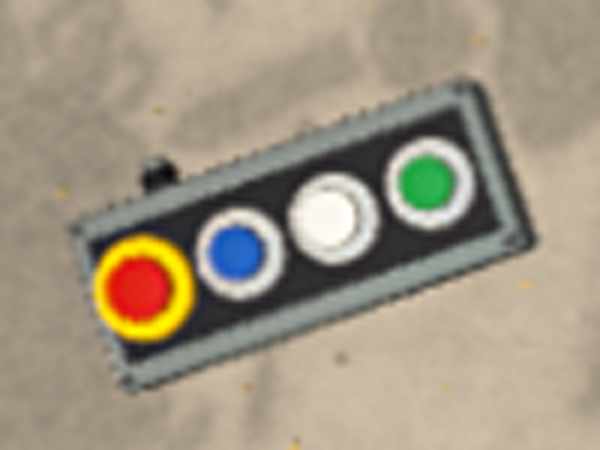

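View pics/b.png

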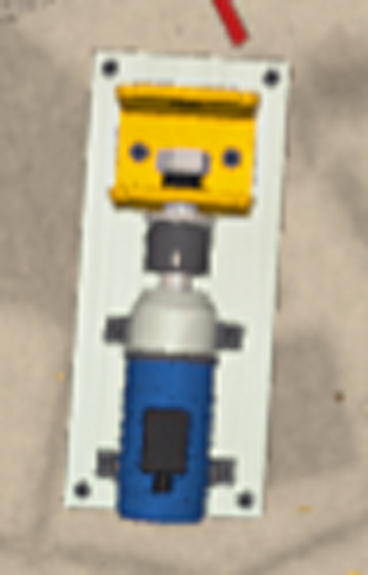

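The crops show the box order as red, blue, white, green. The base plate corners are at crop (95,50), (290,62), (262,516) and (66,506), and the head is at crop (184,161).

```bash
python3 - <<'E'
from rig import robot
from h import *
im=cv2.imread("pics/top0.png"); info=robot.camera_info("top")
C=np.array([(95,50),(290,62),(262,516),(66,506)])/4.6+[240-.4,170-.4]
P=ray(info,C,0.012); print(P.round(4))
for i in range(4): print(np.linalg.norm(P[i]-P[(i+1)%4]).round(4))
c=P.mean(0); d=(P[0]+P[1]-P[2]-P[3]); yaw=np.arctan2(d[1],d[0]); 
s=P[0]-P[1]+P[3]-P[2]; yaw2=np.arctan2(-s[0],s[1]); print("plate",c,yaw,yaw2)
# plate via mask
hsv=cv2.cvtColor(im,cv2.COLOR_BGR2HSV)
H=c[:2]+0.0715*np.array([np.cos(yaw),np.sin(yaw)]); print("head from plate",H, proj(info,[*H,.095]))
# bracket top corners, front plate top outer edge & rear
print("headpix",ray(info,np.array([(184,161)])/4.6+[239.6,169.6],0.11))
B=np.array([(118,88),(257,98),(249,214),(110,206)])/4.6+[239.6,169.6]
Q=ray(info,B,0.125);print(Q.round(4),Q.mean(0))
k=np.array([[0.4768,0.405],[0.4926,.358],[.5084,.311]])
print(proj(info,np.c_[k,[.074]*3]))
for nm,(u,v) in dict(f=(285,165)).items(): print(nm,ray(info,[(u,v)],0.01))
R=lambda yaw: np.array([[np.cos(yaw),np.sin(yaw),0],[np.sin(yaw),-np.cos(yaw),0],[0,0,-1]])
for p,y in [((.4926,.358,.12),-.32),((*H,.15),yaw),((*H,.095),yaw)]:
  for a in (0,np.pi/2,np.pi,-np.pi/2): print(p,a,robot.ik(list(p),R(y+a)))
E
```

```text
[[ 0.6996  0.0645  0.012 ]
 [ 0.6888 -0.0633  0.012 ]
 [ 0.393  -0.0377  0.012 ]
 [ 0.4022  0.0891  0.012 ]]
0.1283
0.2969
0.1272
0.2984
plate [0.54588337 0.01314435 0.012     ] -0.08451099427681356 -0.07869152669410798
head from plate [0.61712819 0.00710901] [[279.71319867 204.64243429]]
headpix [[0.61585024 0.00738522 0.11      ]]
[[ 0.6599  0.0465  0.125 ]
 [ 0.6519 -0.0378  0.125 ]
 [ 0.5814 -0.0313  0.125 ]
 [ 0.5881  0.0527  0.125 ]] [0.62031699 0.0075213  0.125     ]
[[143.93624329 256.52909312]
 [159.68731939 250.85070299]
 [175.56382846 245.12831609]]
f [[ 0.74556182 -0.01135955  0.01      ]]
(0.4926, 0.358, 0.12) 0 [-1.13998721  0.58040848  0.62645758  1.76082616 -0.41120025  0.93453206
 -2.23302908]
(0.4926, 0.358, 0.12) 1.5707963267948966 [-0.92477007  0.52154902  0.32595481  1.75344533 -0.20510541  0.89998027
 -0.8310776 ]
(0.4926, 0.358, 0.12) 3.141592653589793 [-0.71913743  0.50310748  0.05280577  1.74590606 -0.03266451  0.8934287
  0.59840813]
(0.4926, 0.358, 0.12) -1.5707963267948966 [-0.49741537  0.5145111  -0.23940981  1.7376323   0.14868301  0.90714295
  2.0227928
[... 704 characters left out ...]
p.float64(0.6171281948261896), np.float64(0.007109007125026617), 0.095) 0 [-0.52405459  0.63521436  0.63805041  1.7536875  -0.46478113  0.90833118
 -1.34209093]
(np.float64(0.6171281948261896), np.float64(0.007109007125026617), 0.095) 1.5707963267948966 [-0.49238957  0.62168468  0.59121228  1.7526382  -0.42773878  0.89875562
  0.1991973 ]
(np.float64(0.6171281948261896), np.float64(0.007109007125026617), 0.095) 3.141592653589793 [-0.241284    0.55888822  0.24063185  1.74376929 -0.16767449  0.85898577
  1.56024172]
(np.float64(0.6171281948261896), np.float64(0.007109007125026617), 0.095) -1.5707963267948966 [ 0.6725439   0.83812899 -1.08801483  1.71139212  0.82038723  1.12026994
  2.38659928]
```

```bash
cat >> h.py <<'E'
def R(y): return np.array([[np.cos(y),np.sin(y),0],[np.sin(y),-np.cos(y),0],[0,0,-1]])
KEYS=dict(blue=(.4768,.4050),white=(.4926,.358),green=(.5084,.311))
KY=1.896
HEAD=np.array([.617,.0071]); HY=-.082
E
python3 - <<'E'
from rig import robot
from h import *
robot.gripper_to(0.0)
x,y=KEYS["white"]
robot.move_ptp([x,y,.125],R(KY))
s=robot.get_state();print(s['time'],s['ee_pos'],s['force'],s['opening'],s['qpos'].round(2))
cv2.imwrite("pics/scene1.png",robot.grab_frame("scene")[:,:,::-1])
cv2.imwrite("pics/top1.png",robot.grab_frame("top")[:,:,::-1])
cv2.imwrite("pics/wrist1.png",robot.grab_frame("wrist")[:,:,::-1])
a=cv2.imread("pics/scene1.png")[200:320,120:280];cv2.imwrite("pics/s1c.png",cv2.resize(a,None,fx=5,fy=5,interpolation=cv2.INTER_CUBIC))
E
```

```text
2.7583 [0.49165974 0.35990993 0.12544853] [-0.43017571  0.05544203 -0.11306563] 0.0003266272449856822 [-0.84  0.5   0.21  1.75 -0.13  0.9  -0.25]
```

View pics/s1c.png

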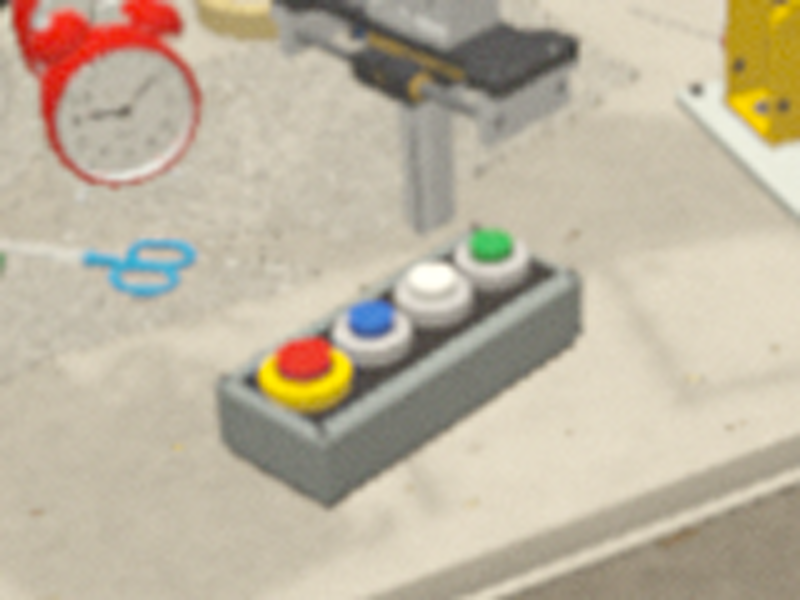

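View pics/wrist1.png

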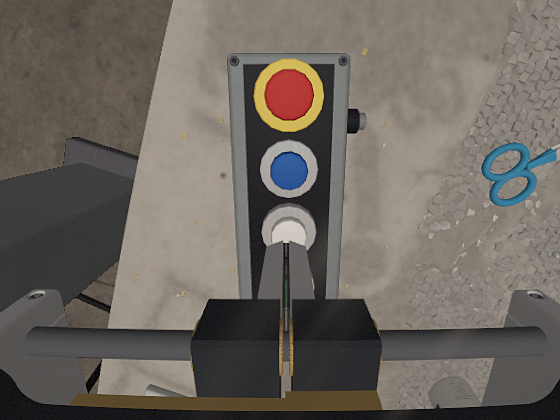

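The fingers hang above the white key (289,232), and blue is at (289,171). I'll cross-check the blue and red keys with the wrist camera and press white.

```bash
cat >> h.py <<'E'
def press(robot,k,dn=.083):
    x,y=KEYS[k]
    robot.move_linear([x,y,.105],velocity=.15)
    t=robot.move_linear([x,y,dn],velocity=.025,threshold=14)
    robot.pause(.1); s=robot.get_state()
    print(k,t,s['time'],s['ee_pos'],s['force'])
E
python3 - <<'E'
from rig import robot
from h import *
print(ray(robot.camera_info("wrist"),[(289,171),(289,95)],.074))
press(robot,"white")
cv2.imwrite("pics/scene2.png",robot.grab_frame("scene")[:,:,::-1])
a=cv2.imread("pics/scene2.png")[200:320,120:280];cv2.imwrite("pics/s2c.png",cv2.resize(a,None,fx=5,fy=5,interpolation=cv2.INTER_CUBIC))
E
```

```text
[[0.47775785 0.4057432  0.074     ]
 [0.4611272  0.45412121 0.074     ]]
white True 4.0 [0.4927349  0.35812557 0.08715754] [-3.1698693  -2.5799307  13.56390191]
```

View pics/s2c.png

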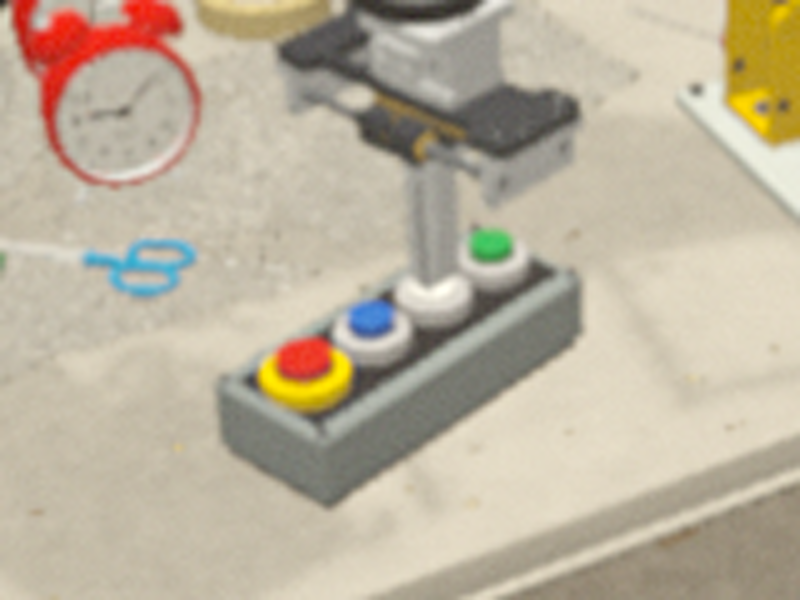

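White is down: the TCP went to z 0.0872 with a hard stop, 5.8 mm of travel. Next come blue and green, then a look above the bracket.

```bash
python3 - <<'E'
from rig import robot
from h import *
def up(): 
    p=robot.get_state()['ee_pos']; robot.move_linear([p[0],p[1],.115],velocity=.1)
for k in ("blue","green"):
    up(); x,y=KEYS[k]; robot.move_linear([x,y,.115],velocity=.15); press(robot,k)
    cv2.imwrite(f"pics/{k}.png",robot.grab_frame("scene")[:,:,::-1])
p=robot.get_state()['ee_pos']; robot.move_linear([p[0],p[1],.22],velocity=.2)
robot.gripper_to(.07)
robot.move_ptp([*HEAD,.235],R(HY+np.pi))
s=robot.get_state();print(s['time'],s['ee_pos'],s['tool_rot'],s['opening'])
i=robot.camera_info("wrist"); np.save("i.npy",i,allow_pickle=True)
cv2.imwrite("pics/wrist3.png",robot.grab_frame("wrist")[:,:,::-1])
cv2.imwrite("pics/scene3.png",robot.grab_frame("scene")[:,:,::-1])
E
python3 -c "
import cv2
a=cv2.imread('pics/scene3.png')[140:290,200:400];cv2.imwrite('pics/s3c.png',cv2.resize(a,None,fx=4,fy=4,interpolation=cv2.INTER_CUBIC))"
```

```text
blue True 6.025 [0.47687538 0.40507104 0.08714244] [-3.15932616 -2.39637513 13.31921631]
green True 8.375 [0.50849528 0.31108655 0.08713729] [-3.2863116  -2.25253278 13.73763748]
11.9333 [0.61692722 0.00797925 0.23492321] [[-9.96656911e-01  8.17005207e-02 -1.64043932e-04]
 [ 8.17004681e-02  9.96656882e-01  3.04917885e-04]
 [ 1.88407463e-04  2.90496051e-04 -9.99999940e-01]] 0.0701546312152999
```

View pics/wrist3.png

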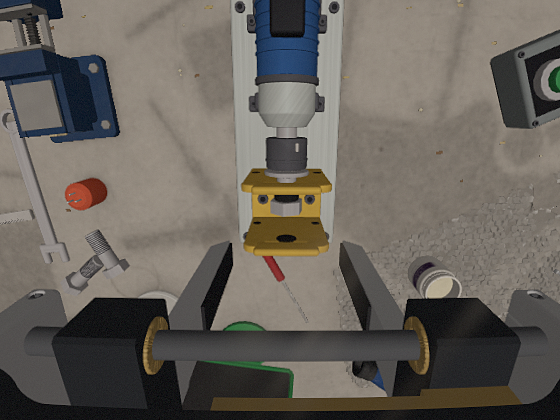

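View pics/s3c.png

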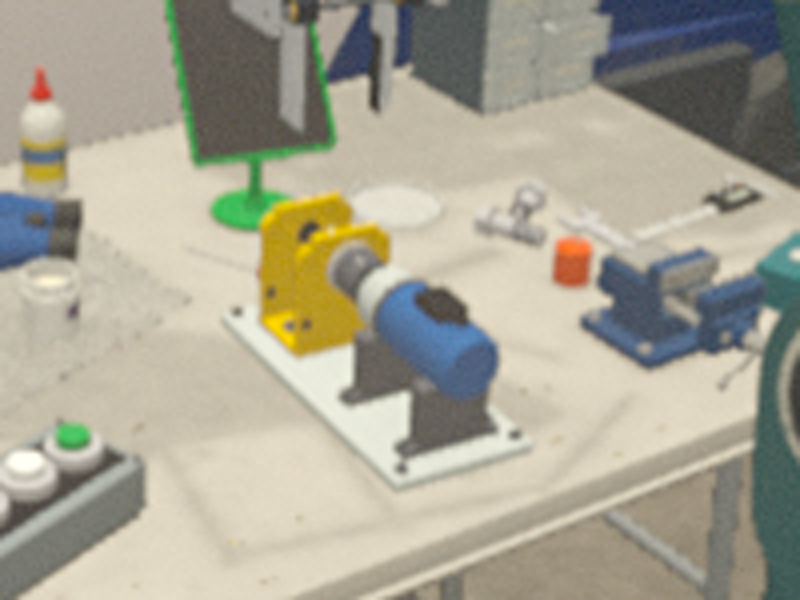

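The wrist view shows the bracket at about (288,212) and the head at about (287,209) inside the gap. I'll overlay the predicted rig geometry and check the fit.

```bash
cat > ov.py <<'E'
from h import *
i=np.load("i.npy",allow_pickle=True).item()
im=cv2.imread("pics/wrist3.png")
x0,y0,x1,y1=225,155,350,265; f=6
o=cv2.resize(im[y0:y1,x0:x1],None,fx=f,fy=f,interpolation=cv2.INTER_CUBIC)[:600]
c,s=np.cos(HY),np.sin(HY); O=HEAD-0.0715*np.array([c,s])
W=lambda p: np.array([O[0]+c*p[0]-s*p[1],O[1]+s*p[0]+c*p[1],p[2]])
def poly(P,col):
    q=(proj(i,[W(p) for p in P])-[x0,y0]+.5)*f-.5
    cv2.polylines(o,[q.round().astype(int)],True,col,1)
for a,b in((.045,.053),(.108,.116)): poly([(a,-.045,.125),(b,-.045,.125),(b,.045,.125),(a,.045,.125)],(255,0,255))
poly([(.065,-.0165,.1),(.078,-.0165,.1),(.078,.0165,.1),(.065,.0165,.1)],(0,255,0))
poly([(.065,-.0085,.11),(.078,-.0085,.11),(.078,.0085,.11),(.065,.0085,.11)],(255,255,0))
cv2.imwrite("pics/ov.png",o)
E
python3 ov.py
```

```text
(no output)
```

View pics/ov.png

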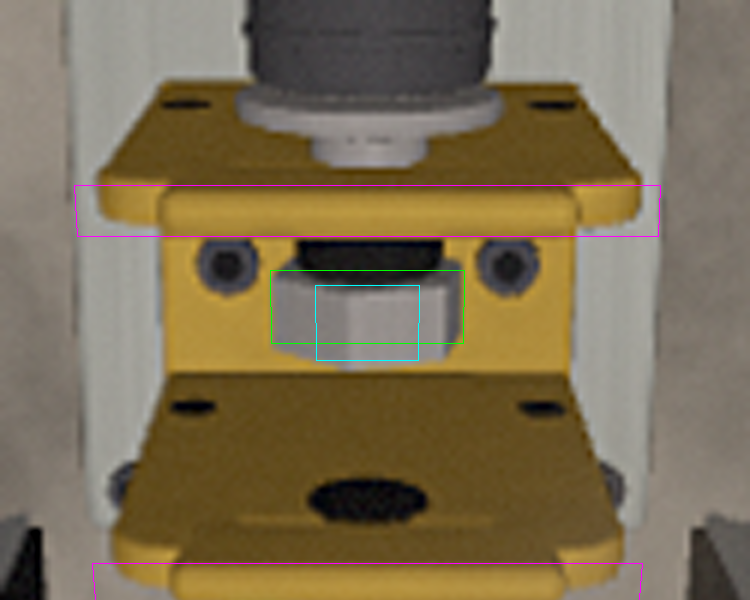

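The prediction lies within about 1 mm of the picture, so I'll descend and grip.

```bash
python3 - <<'E'
from rig import robot
from h import *
print(robot.move_linear([*HEAD,.14],velocity=.12,threshold=12))
hit=robot.move_linear([*HEAD,.095],velocity=.05,threshold=12)
s=robot.get_state();print(hit,s['time'],s['ee_pos'],s['force'])
if not hit:
    robot.gripper_to(0.0)
    for k in range(4):
        s=robot.get_state();print(s['time'],s['opening'],s['ee_pos'],s['force'].round(2),s['moment'].round(3))
        cv2.imwrite(f"pics/g{k}.png",robot.grab_frame("wrist")[:,:,::-1]); robot.pause(.3)
E
python3 -c "
import cv2,numpy as np
cv2.imwrite('pics/gg.png',np.hstack([cv2.resize(cv2.imread(f'pics/g{k}.png')[60:330,150:430],(400,386)) for k in (0,3)]))"
```

```text
False
False 14.025 [0.61720869 0.00708359 0.09530937] [-0.16428909 -0.59592687 -0.34533195]
14.725 0.029683341201961866 [0.61716543 0.00804478 0.0951593 ] [0.4  5.38 3.56] [1.35  0.006 0.073]
15.075 0.030135073734691698 [0.61716391 0.00805586 0.09516062] [-0.56  5.33  2.22] [1.406 0.023 0.166]
15.425 0.029825156318820635 [0.61717204 0.00806368 0.09518844] [-0.36  6.38  2.61] [ 1.366 -0.025  0.065]
15.775 0.029776355735955832 [0.61718408 0.00803044 0.09518386] [0.46 5.46 2.22] [1.408 0.023 0.075]
```

View pics/gg.png

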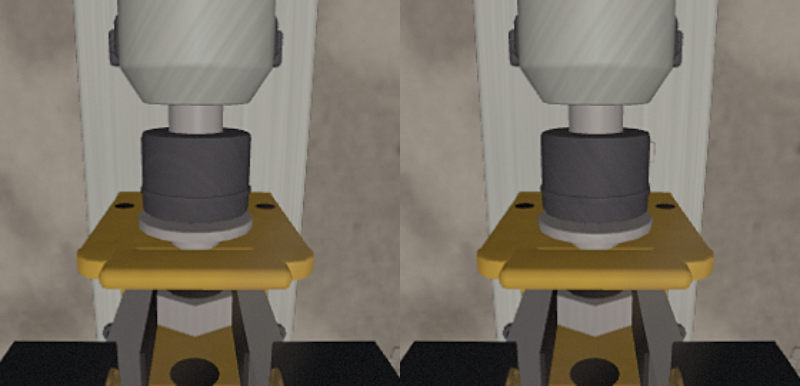

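The opening is 29.8 mm, so the jaws sit on the flats, with both fingers on the hex. Next I'll wait for the stall, watching the moment about the bolt and the socket mark.

```bash
python3 - <<'E'
from rig import robot
from h import *
prev=None
for k in range(14):
    F=[];T=[]
    for j in range(5):
        s=robot.get_state();F.append(s['force']);T.append(s['moment']);robot.pause(.1)
    im=robot.grab_frame("wrist")
    cv2.imwrite(f"pics/h{k}.png",im[:,:,::-1])
    g=im[145:225,240:340].astype(float)
    d=0 if prev is None else np.abs(g-prev).mean(); prev=g
    print(round(s['time'],2),round(s['opening'],5),np.mean(F,0).round(2),np.mean(T,0).round(3),round(d,2),s['ee_pos'].round(4))
E
python3 -c "
import cv2,numpy as np
L=[cv2.resize(cv2.imread(f'pics/h{k}.png')[130:290,200:380],(266,236)) for k in (0,2,5,11,12,13)]
cv2.imwrite('pics/hh.png',np.vstack([np.hstack(L[:3]),np.hstack(L[3:])]))"
```

```text
16.52 0.03 [-0.18  5.94  2.49] [ 1.383 -0.006  0.101] 0 [0.6172 0.008  0.0952]
17.07 0.02956 [0.16 5.68 2.51] [ 1.356 -0.017  0.095] 5.04 [0.6172 0.008  0.0952]
17.62 0.03001 [-0.03  5.47  2.25] [ 1.387 -0.048  0.053] 5.21 [0.6172 0.008  0.0952]
18.18 0.02987 [0.06 5.21 2.59] [ 1.367 -0.009  0.092] 4.86 [0.6172 0.008  0.0952]
18.73 0.0293 [0.09 5.37 2.08] [ 1.367 -0.025  0.086] 4.94 [0.6172 0.008  0.0952]
19.27 0.02975 [0.32 5.56 2.14] [1.355 0.004 0.064] 4.01 [0.6172 0.008  0.0952]
19.82 0.02967 [-0.02  5.75  2.28] [ 1.384 -0.021  0.068] 2.79 [0.6172 0.008  0.0952]
20.38 0.02965 [0.42 5.31 2.75] [1.458 0.016 0.097] 1.87 [0.6172 0.008  0.0952]
20.93 0.02971 [0.29 4.91 2.23] [ 1.465 -0.021  0.079] 1.88 [0.6172 0.008  0.0952]
21.48 0.03007 [0.37 5.26 2.2 ] [ 1.456 -0.046  0.074] 1.84 [0.6172 0.0081 0.0952]
22.02 0.02998 [0.2  5.53 2.41] [ 1.462 -0.025  0.075] 1.84 [0.6172 0.0081 0.0952]
22.57 0.02996 [-0.02  5.28  2.03] [ 1.492 -0.025  0.072] 1.87 [0.6172 0.008  0.0952]
23.12 0.0299 [-0.11  4.77  2.37] [ 1.423 -0.036  0.086] 1.88 [0.6172 0.008  0.0952]
23.68 0.0295 [-0.    4.94  2.37] [ 1.466 -0.018  0.087] 1.85 [0.6172 0.008  0.0952]
```

View pics/hh.png

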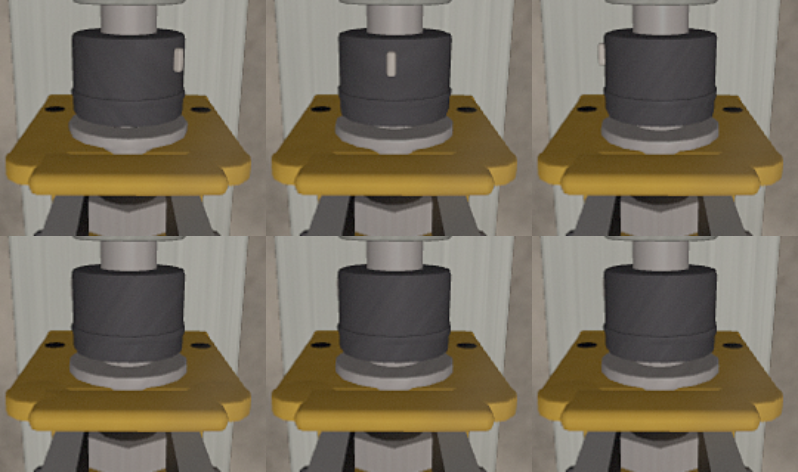

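The mark crossed the socket while the head stayed still. Since 20.4 s the pictures differ only by noise, and Mx has stepped up by about 0.09 N m, so the runner has stalled. I'll hand in.

```bash
python3 - <<'E'
from rig import robot
robot.sign_off()
E
```

```text
the job is handed in; nothing more can be done
```

The job is handed in with the gripper still holding the bolt head and the runner stalled; no verdict was reported.

- **Keys:** I pressed white, blue and green in that order, each to a hard stop at about 5.9 mm of travel. The red stop key was not touched.
- **Grip:** I gripped the head in the gap at 14.7 s, and the opening settled at about 29.8 mm, which matches the 30 mm across flats. The wrist pictures showed the socket mark moving round while the head stayed still.
- **Stall:** From about 20.4 s the pictures differed only by noise. The moment about the bolt rose by about 0.09 N m, a little under the 0.12 N m I expected. The side force stayed at about 5 N and the opening stayed constant until hand-in at about 23.7 s.
- **Not checked:** I had no direct reading of the rundown or spindle joints; the stall is judged from the pictures and the moment. I did not take a final picture of the bystanders, but the arm's path did not come near them and no move showed an unexpected contact.

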